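Fit a pestle in the homogeniser's collet chuck and tighten the nut

TASK

Fit the blue pestle to the homogeniser drive that stands nose up on the bench: set its shank down into the open collet, feel round with it until the flat end drops into the slot inside the spindle and the pestle is fully home, then turn the knurled collet nut clockwise until it is tight and the jaws hold the pestle. Leave the other two pestles in the stand and do not knock or push the other things about.

Things in the scene. Friction and masses are not known exactly. Their poses are not given: they have to be found in the camera images.
- drive: Homogeniser drive standing nose up and fast in a heavy stand (fixed): base 124 x 108 mm, white motor housing 59 mm in diameter with a black rubber grip and a blue band, steel nose, knurled collet nut on top. Origin at the centre of the base's underside on the bench; z up along the spindle. The black speed dial is on its -x side, the red switch on its +x side, the spindle lock pin on its +y side.
- nut_top (a point): Centre of the upper face of the knurled steel collet nut, 165 mm above the bench. The nut is a ring 38 mm in diameter and 24 mm tall (141 to 165 mm above the bench), open through the middle, axis vertical; the nose below it is 33 mm in diameter. With the pestle home its head stands from 4 to 38 mm above this point.
- nut_middle (a point): The nut's centre, 12 mm below its top. Turned clockwise seen from above it closes the jaws, with an even drag of about 0.12 N m (somewhat more when turned fast), stays where it is left, and comes to a firm stop when tight (0.3 N m and up). It is found loose by an unknown amount: 2.0 to 2.75 rad from tight, so it takes two or more grasps. Its axis does not shift.
- collet_floor (a point): Upper edge of the driving slot inside the spindle, on the axis, 34 mm below the top of the nut. The slot, 6.6 mm wide and 8 mm deep, cannot be seen. It runs along the drive's y axis give or take up to 0.9 rad, wherever the motor stopped; the spindle is locked. The tang fits either way round, within roughly 0.15 rad; while it does not match, the pestle's foot rests about here.
- seat (a point): Bottom of that slot, on the axis, 42 mm below the top of the nut: where the pestle's foot rests when fully home. The collet above it, with the nut as found, is a round hole 14 to 15.5 mm wide between the jaws, bevelled at the mouth, and 14.6 mm below the jaws, for the 12 mm shank.
- jaw_1: One of the three steel collet jaws inside the nut, 20 mm tall, at the drive's +x side. The jaws move straight in together as the nut is turned; they touch a 12 mm shank about 0.75 rad before the nut's stop and then press on it ever harder, with some 20 N each at the stop.
- jaw_2: Second collet jaw, 120 degrees on from the first, counter-clockwise from above.
- jaw_3: Third collet jaw, 240 degrees on from the first.
- stand: Pestle stand, a grey aluminium top plate 64 x 212 mm and 10 mm thick, its upper face 58 mm above the bench, on two end plates and a foot 78 x 216 mm (fixed). Origin at the centre of its underside, long side along its y axis. Three holes 14 mm wide in the plate, at y = -70, 0 and +70 mm; a pestle hangs in each with the underside of its head on the top face. Which pestle is in which hole varies.
- pestle_blue_head (a point): Centre of the blue pestle's round head, 22 mm in diameter and 34 mm tall (17 mm up and 17 mm down from here, chamfered over the top 7 mm); z up along the pestle. It weighs about 60 g. Hold it by the upper part of the head, so that the fingertips clear the stand and later the nut. A thin black line on its top runs the same way as the tang's long side.
- pestle_blue_foot (a point): Centre of the foot of the blue pestle, 63 mm below the head's centre, same axes. The lowest 9 mm are a flat tang, 11 mm along the pestle's y axis, 5 mm along its x axis (the last 2.5 mm slimmed to 8.8 x 3.4 mm, so the tip enters the slot some 0.2 rad before the rest); above it a round steel shank 12 mm in diameter up to 42 mm, then a neck to the head at 46 mm. 80 mm long.
- pestle_white_head (a point): Centre of the head of the white pestle, of the same shape; it stays in the stand.
- pestle_yellow_head (a point): Centre of the head of the yellow pestle, of the same shape; it stays in the stand.
- control_vial: Small red vial with a white cap, 24 mm in diameter, 48 mm tall, origin at its underside. A bystander.
- reagent_c: White plastic bottle with a red screw cap, 48 mm in diameter, 96 mm tall, origin at its underside. A bystander.
- timer_1: White bench timer standing on edge, 24 x 72 x 60 mm, origin at its underside. A bystander.
- petri_dish: Clear closed petri dish, 61 mm in diameter, 16 mm tall, lying flat, origin at its underside. A bystander.

How it is judged (in metres and radians):
On the way, in this order (a step that is already met when the one before it is completed fails the run):
1. the blue pestle is fully home: its tang is down in the slot of the spindle (z of pestle_blue_foot in the frame of seat below 0.003 m and horizontal distance between pestle_blue_foot and seat below 0.003 m and angle between pestle_blue_foot's own z axis and vertical below 0.12 rad), for 0.2 s.
2. the collet nut is tight: all three jaws grip the shank (all of step 1 and contact force between each of jaw_1, jaw_2, jaw_3 and pestle_blue above 6 N), for 0.2 s.
At the end, for the whole second after the job is handed in: The blue pestle stands upright in the collet (within 0.06 rad), its foot within 3 mm of the bottom of the spindle's slot in height and within 3 mm of the axis, and each of the three jaws presses on it with more than 6 N; it is at rest and released (all of step 2 and linear speed of pestle_blue below 0.02 m/s and angle between pestle_blue_foot's own z axis and vertical below 0.06 rad); the robot touches nothing.
It fails at once if the white or the yellow pestle is pulled out of the stand or knocked about (distance of any of pestle_white_head, pestle_yellow_head from where it was at the start of the episode above 0.015 m).
It fails at once if the vial, the reagent bottle, the timer or the petri dish is knocked over or pushed away (distance of any of control_vial, reagent_c, timer_1, petri_dish from where it was at the start of the episode above 0.03 m).
It also fails if it takes over 72 s, if anything falls off the work surface, if the arm or the gripper's body presses on something with over 40 N, if the wrist force passes 120 N, or if a joint passes its speed limit or range.

ROBOT

A 7-joint arm with a two-finger parallel gripper is mounted at the origin on a cart in front of the work surface, level with it; the furniture and walls round the work are solid. World frame = base frame: x ahead of the robot, y to its left, z up, the work surface at z = 0. Lengths are in m, angles in degrees, forces in N, time in s.
With the tool pointing down it reaches from about 0.425 to 0.875 m from the base axis. Payload 4.7 kg.
Tool frame: the origin (TCP) lies between the finger pads; the fingertips stand 22 mm ahead of it and the grasp point (between the pads) lies 3 mm ahead of it; z points along the fingers, y is the line along which they close (so a half turn about z gives the same grasp; the last joint's range is limited). The gripper opens to 87 mm and grips with 3 to 60 N. Pads are 19 mm wide; open, the fingers measure 117 mm over their backs; the gripper's body (75 mm by 190 mm) begins 51 mm behind the grasp point.
Start: joints at [70.136, 18.392, -4.016, 83.108, 1.295, 78.541, -3.26], TCP at [0.229, -0.608, 0.245] pointing down, gripper open.
Joint ranges: [-163.93, 163.93], [-17.29, 119.83], [-79.2, 71.16], [3.27, 140.29], [-89.18, 269.18], [5.43, 117.66], [-154.24, 154.24]. Speed limits (degrees/s): [147.25, 147.25, 180, 180, 180, 180, 180].

INTERFACE

Orientations are given as [roll, pitch, yaw] about the fixed x, y, z axes, in that order (R = Rz(yaw) Ry(pitch) Rx(roll)).
In Python, from cell import env gives the robot as it stands.
- The arm moves only by the tool drive_tool, never from a script. Its argument "moves" is a list of rows, each a list of 3 entries, a list of its own where there are three numbers: the shift along the tool's x, y, z in mm, then the turn, a rotation vector about the tool's x, y, z in rad, then the closure, from 0 (fully open) to 1 (shut). In form: [[[x, y, z], [wx, wy, wz], jaw], ...]. A call has 1 to 12 rows; each row shifts and turns the commanded pose from where the row before left it, along the tool's axes as they then stand; what a row does not reach is not made up. A row lasts 1/12 s, in which the tool goes at most 41.7 mm and 7.16 degrees, less where a joint would pass 70% of its speed; a pose out of reach is approached as far as the arm can. A call with a gripper value outside its range is refused whole. The fingers move at their own pace and stop on an object; "newtons" is the grip in N (left out, the last holds). Time passes only in rows, so rows that do not move let the fingers close. It gives the time, the measured TCP pose, the force, the opening and the grip force at its end, in the units of the state.
- env.get_obs(): the state, without advancing time (a new reading comes with each control period).
- env.read_camera(name): name is "side" or "top" or "wrist"; returns (picture, depth): 384x512x3 uint8, blue, green, red; 384x512 float32, m along the optical axis (not along the pixel's ray), 0 where there is no reading.
- env.get_calibration(name): a dict with "fx", "fy", "cx", "cy" (pixels), "T" (4x4, takes a point from camera to world coordinates). Camera axes: x right, y down, z forward; pixel columns grow to the right and rows downward; lengths in m; the calibration is good to about 2 mm. A picture is of the moment at which its call begins: read the wrist's pose just before it. get_calibration takes no time and is no camera call; for the wrist camera it gives the pose at the moment of the call.
- env.sign_off(): hands the job in; it is judged then, once.
The state is a dict: "time_s": time; "qpos": joint angles; "joint_velocities": joint speeds; "effort": joint torques, N m; "tool_pos": TCP position; "tool_rot": TCP orientation; "force": force on the tool from outside, world axes, zero at the start; "wrist_torque": the same for the moment, N m; "grip_width": finger opening in m; "grasp_force": force on a finger pad.
Only numpy, scipy, OpenCV 4.12 (cv2) and the standard library are available. Lean on these libraries where they do the work, as an engineer would, in place of code of your own. Each camera call takes 0.05 s, during which the arm holds its last target. There are 200 camera calls.

## Working session

There is one attempt and no reset: what is moved stays moved. The work goes in short steps, Python scripts to look and compute and a tool call to move; the robot and the scene stay as the last step left them, time stands still between calls to the robot, and variables do not carry over. Pictures are saved under pics/ and viewed, at most 10 in all, crops included, and the job is handed in when it is done.

Besides the shell and the picture viewer there is one more tool, called after ">>>" as name(argument=value, ...) on one line, values as JSON. drive_tool: Moves the arm, as the interface text tells. Its arguments: {"type":"object","properties":{"moves":{"type":"array"},"newtons":{"type":"number"}},"required":["moves"]}

```bash
ls; mkdir -p pics; cat > h.py <<'E'
import numpy as np, cv2
from cell import env
def cap(n,f):
    im,d=env.read_camera(n); c=env.get_calibration(n)
    cv2.imwrite(f'pics/{f}.png',im); np.savez(f'pics/{f}.npz',d=d,**c); return im,d,c
def px(f,u,v,z=None):
    c=np.load(f'pics/{f}.npz'); d=c['d'];T=c['T']
    r=np.array([(u-c['cx'])/c['fx'],(v-c['cy'])/c['fy'],1.])
    if z is None:
        p=r*np.median(d[int(v)-1:int(v)+2,int(u)-1:int(u)+2]); return T[:3,:3]@p+T[:3,3]
    w=T[:3,:3]@r; return T[:3,3]+w*(z-T[2,3])/w[2]
E
python3 - <<'E'
from h import *
o=env.get_obs(); print(o)
a=cap('top','t0')[0]; b=cap('side','s0')[0]
for n in ('top','side','wrist'): print(n,env.get_calibration(n)['T'].round(3).tolist())
E
```

```text
pics
{'time_s': 0.0, 'qpos': array([70.13723808, 18.43907911, -4.01536357, 83.17470041,  1.29607178,
       78.53960249, -3.25988539]), 'joint_velocities': array([ 0.08230285, -0.0154422 , -0.00046519,  0.02189201, -0.02469781,
       -0.01929029,  0.0029342 ]), 'effort': array([-5.16740620e-04, -4.91288245e+01, -4.03890945e-01, -3.12530172e+01,
       -6.39386172e-02,  4.36903350e-02,  1.60134718e-04]), 'tool_pos': array([ 0.22921626, -0.6077053 ,  0.24346299]), 'tool_rot': array([-1.79891918e+02,  6.78629476e-03,  2.06726827e+01]), 'force': array([0.61099162, 0.2594142 , 0.24162618]), 'wrist_torque': array([-0.00732964,  0.04448971,  0.02046518]), 'grasp_force': 0.0, 'grip_width': 0.08648109296592904}
top [[0.001, -0.998, 0.069, 0.367], [-1.0, -0.0, 0.01, 0.013], [-0.01, -0.069, -0.998, 1.497], [0.0, 0.0, 0.0, 1.0]]
side [[-0.462, -0.408, 0.788, -0.78], [-0.887, 0.223, -0.404, 0.663], [-0.011, -0.885, -0.465, 0.853], [0.0, 0.0, 0.0, 1.0]]
wrist [[0.353, -0.902, -0.25, 0.297], [-0.936, -0.341, -0.091, -0.582], [-0.003, 0.266, -0.964, 0.384], [0.0, 0.0, 0.0, 1.0]]
```

View pics/t0.png

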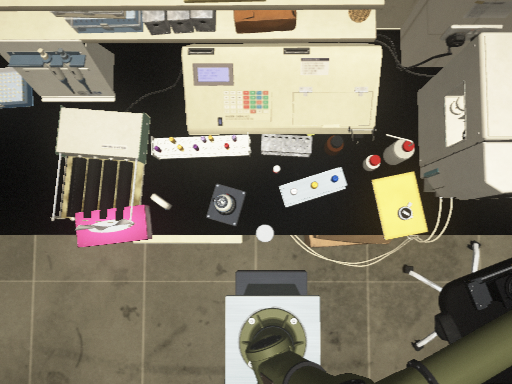

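View pics/s0.png

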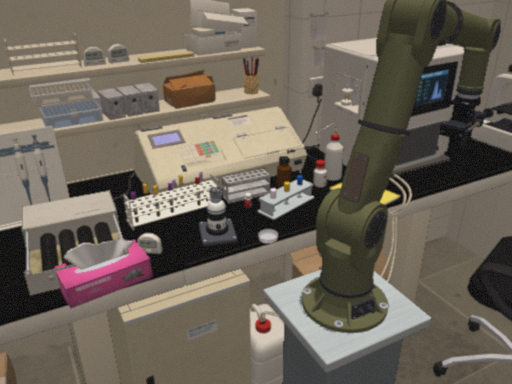

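The top view shows the drive at about (223,203), and the stand at (312,187) with white (293,190), yellow (314,184) and blue (333,178). The vial is near (276,169), the dish at (265,233) and the timer at (160,201). The arm is at the right.

```bash
python3 - <<'E'
from h import *
im=cv2.imread('pics/t0.png')[155:245,140:360]
cv2.imwrite('pics/t0c.png',cv2.resize(im,None,fx=3.6,fy=3.6,interpolation=cv2.INTER_CUBIC))
for n,u,v,z in [('nut',223,203,.165),('blue',333.5,178,.092),('yel',314,184.5,.092),('wh',293.5,190.5,.092),('vial',276.5,169,.048),('dish',265,233,.016),('timer',160,201,.06)]:
    print(n,px('t0',u,v,z).round(3),px('t0',u,v).round(3))
E
```

```text
nut [0.452 0.152 0.165] [0.452 0.152 0.164]
blue [ 0.538 -0.197  0.092] [ 0.538 -0.197  0.091]
yel [ 0.517 -0.134  0.092] [ 0.517 -0.133  0.094]
wh [ 0.497 -0.068  0.092] [ 0.497 -0.068  0.092]
vial [ 0.573 -0.014  0.048] [ 0.573 -0.014  0.052]
dish [0.36  0.025 0.016] [0.36  0.025 0.016]
timer [0.466 0.371 0.06 ] [0.465 0.37  0.063]
```

View pics/t0c.png

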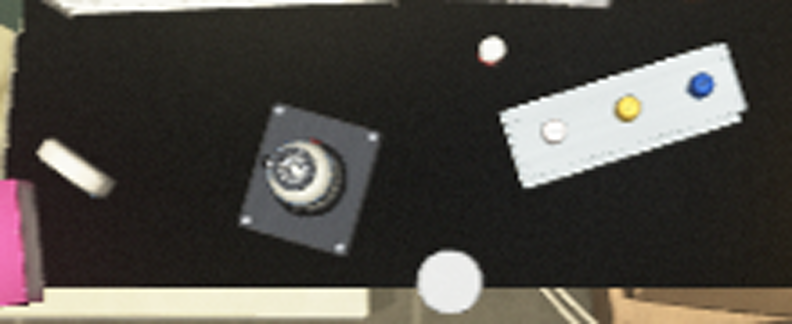

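The crop shows the drive base corners at (280,106), (376,135), (343,250) and (243,222), so the drive yaw is about -17°. The stand yaw is about 17.6°. The heights agree with the data, so I'm moving over the blue pestle with the jaws set to close along the stand's x axis.

>>> drive_tool(moves=[[[33,-21,0],[0,0,0],0],[[33,-21,0],[0,0,0],0],[[33,-21,0],[0,0,0],0],[[33,-21,0],[0,0,0],0],[[33,-21,0],[0,0,0],0],[[33,-21,0],[0,0,0],0],[[33,-21,0],[0,0,0],0],[[33,-21,0],[0,0,0],0],[[33,-21,0],[0,0,0],0],[[33,-21,0],[0,0,0],0],[[33,-21,0],[0,0,0],0],[[33,-21,0],[0,0,0],0]], newtons=30)

```text
time_s: 1.1
tool_pos: [0.5115, -0.2309, 0.2443]
tool_rot: [180.0, 0.0, 20.7]
force: [0.9, -0.4, 0.8]
grip_width: 0.0869
grasp_force: 0.0
```

>>> drive_tool(moves=[[[19,-12,23],[0,0,0],0],[[19,-12,23],[0,0,0],0],[[0,0,0],[0,0,-0.124],0],[[0,0,0],[0,0,-0.124],0],[[0,0,0],[0,0,-0.124],0],[[0,0,0],[0,0,-0.124],0],[[0,0,0],[0,0,-0.124],0],[[0,0,0],[0,0,-0.124],0],[[0,0,0],[0,0,-0.124],0],[[0,0,0],[0,0,-0.124],0],[[0,0,0],[0,0,-0.124],0],[[0,0,0],[0,0,-0.124],0]])

```text
time_s: 2.1
tool_pos: [0.5377, -0.1966, 0.198]
tool_rot: [-179.9, -0.0, 92.1]
force: [-0.5, -0.3, 0.2]
grip_width: 0.0871
grasp_force: 0.0
```

>>> drive_tool(moves=[[[0,0,0],[0,0,-0.124],0],[[0,0,0],[0,0,-0.124],0],[[0,0,0],[0,0,0],0],[[0,0,0],[0,0,0],0]])

```text
time_s: 2.43
tool_pos: [0.5378, -0.1967, 0.1982]
tool_rot: [-180.0, -0.0, 105.7]
force: [0.4, 0.0, 0.6]
grip_width: 0.0873
grasp_force: 0.0
```

```bash
python3 - <<'E'
from h import *
o=env.get_obs(); print(o['time_s'],o['tool_pos'],o['tool_rot'],o['qpos'])
im,d,c=cap('wrist','w1')
p=np.linalg.inv(c['T'])@[.538,-.197,.092,1]; u,v=c['fx']*p[0]/p[2]+c['cx'],c['fy']*p[1]/p[2]+c['cy'];print(u,v)
cv2.imwrite('pics/w1c.png',cv2.resize(im,None,fx=1.5,fy=1.5))
E
```

```text
2.4333 [ 0.53780313 -0.19672016  0.19816967] [-1.79970378e+02 -2.67833433e-02  1.05724517e+02] [ 46.46466859  13.25458244 -33.24900629  97.01558283   7.58516084
  72.02791592  27.28783477]
258.60573113137735 193.73102268829425
```

View pics/w1c.png

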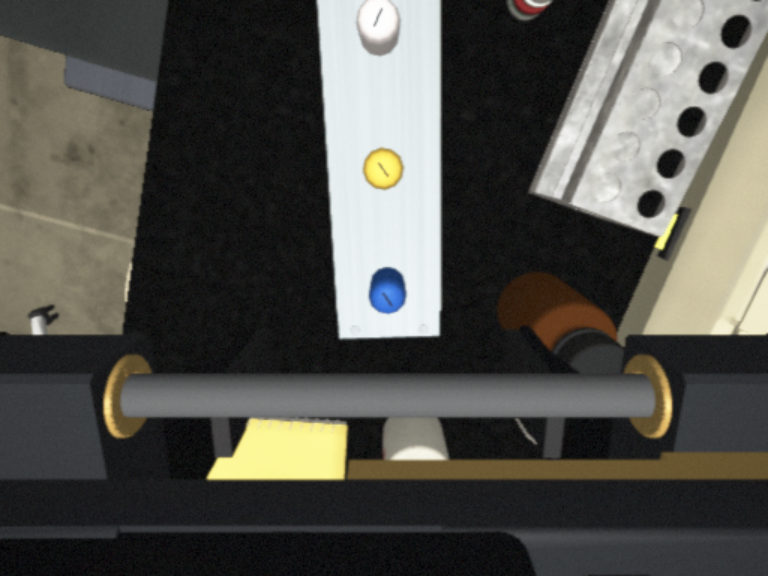

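The blue head's top is at about (387,298) in the enlarged view, with its black line running upper-left to lower-right. Next I'll measure the line.

```bash
python3 - <<'E'
from h import *
im=cv2.imread('pics/w1.png')[170:220,235:283]
cv2.imwrite('pics/w1b.png',cv2.resize(im,None,fx=12,fy=12,interpolation=cv2.INTER_CUBIC))
E
```

```text
(no output)
```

View pics/w1b.png

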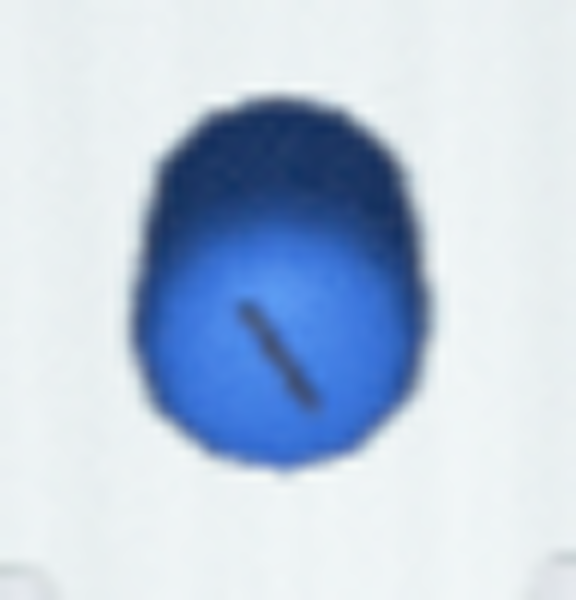

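The line runs from (243,303) to (316,407) in this crop, centred near (280,355).

```bash
python3 - <<'E'
from h import *
P=[px('w1',235+u/12-.46,170+v/12-.46,.092) for u,v in ((243,303),(316,407),(280,355))]
d=P[1]-P[0]; print(P[2],np.linalg.norm(d),np.degrees(np.arctan2(d[1],d[0]))%180)
q=np.degrees(np.arctan2(P[2][1],P[2][0]));print(q)
E
```

```text
[ 0.53867904 -0.20164892  0.092     ] 0.009055438075234476 139.52745634501173
-20.52286705552238
```

```bash
python3 - <<'E'
from h import *
h=cv2.cvtColor(cv2.imread('pics/t0.png'),cv2.COLOR_BGR2HSV)
for n,(lo,hi),(a,b) in (('blue',(105,130),(333,178)),('yel',(18,35),(314,184))):
    m=np.zeros(h.shape[:2]); s=np.s_[b-9:b+10,a-9:a+10]
    m[s]=((h[...,0]>=lo)&(h[...,0]<=hi)&(h[...,1]>110))[s]
    v,u=np.nonzero(m); print(n,len(u),u.mean(),v.mean(),px('t0',u.mean(),v.mean(),.086),[px('t0',x,y,.092).round(4) for x,y in ((u.min(),v.mean()),(u.max(),v.mean()))])
print(px('w1',383/1.5-.2,168/1.5,.092),px('w1',378/1.5-.2,17/1.5,.092))
# stand ends in wrist at z=.058
for u,v in ((340,338),(440,336),(318,0),(441,0)): print(px('w1',u/1.5,v/1.5,.058))
E
```

```text
blue 30 334.3666666666667 178.36666666666667 [ 0.53741168 -0.20036124  0.086     ] [array([ 0.5367, -0.1918,  0.092 ]), array([ 0.5367, -0.2079,  0.092 ])]
yel 34 313.8235294117647 184.8235294117647 [ 0.51640694 -0.13375526  0.086     ] [array([ 0.5158, -0.124 ,  0.092 ]), array([ 0.5158, -0.1434,  0.092 ])]
[ 0.5176567  -0.13463674  0.092     ] [ 0.49672585 -0.06831328  0.092     ]
[ 0.51969568 -0.2456397   0.058     ]
[ 0.58124726 -0.22688038  0.058     ]
[ 0.46091814 -0.06098766  0.058     ]
[ 0.52417592 -0.04321069  0.058     ]
```

```bash
python3 - <<'E'
from h import *
for v in range(134,158,2): print(v,[px('t0',u,v).round(3).tolist() for u in (326,334,342)])
E
```

```text
134 [[0.701, -0.185, 0.006], [0.683, -0.201, 0.084], [0.701, -0.24, 0.007]]
136 [[0.695, -0.186, -0.001], [0.669, -0.196, 0.119], [0.694, -0.24, 0.005]]
138 [[0.688, -0.186, 0.002], [0.662, -0.195, 0.12], [0.688, -0.241, 0.002]]
140 [[0.68, -0.185, 0.005], [0.656, -0.195, 0.12], [0.657, -0.221, 0.116]]
142 [[0.658, -0.175, 0.079], [0.65, -0.196, 0.117], [0.65, -0.221, 0.117]]
144 [[0.652, -0.175, 0.078], [0.643, -0.195, 0.119], [0.65, -0.227, 0.085]]
146 [[0.647, -0.176, 0.07], [0.637, -0.196, 0.116], [0.644, -0.227, 0.081]]
148 [[0.643, -0.178, 0.056], [0.637, -0.2, 0.087], [0.653, -0.241, 0.001]]
150 [[0.639, -0.18, 0.039], [0.631, -0.201, 0.081], [0.646, -0.24, 0.002]]
152 [[0.636, -0.183, 0.02], [0.627, -0.203, 0.067], [0.639, -0.24, 0.002]]
154 [[0.632, -0.185, 0.003], [0.627, -0.209, 0.029], [0.632, -0.24, 0.002]]
156 [[0.625, -0.185, 0.0], [0.625, -0.213, 0.003], [0.625, -0.24, 0.0]]
```

>>> drive_tool(moves=[[[-4.5,-0.5,10],[0,0,-0.03],0.35],[[0,0,20],[0,0,0],0.35],[[0,0,20],[0,0,0],0.35],[[0,0,20],[0,0,0],0.35],[[0,0,20],[0,0,0],0.35],[[0,0,15],[0,0,0],0.35],[[0,0,7],[0,0,0],0.35],[[0,0,0],[0,0,0],0.35],[[0,0,0],[0,0,0],0.35]])

```text
time_s: 3.23
tool_pos: [0.539, -0.2012, 0.0868]
tool_rot: [180.0, -0.0, 107.6]
force: [-0.3, 0.3, 0.6]
grip_width: 0.0571
grasp_force: 0.0
```

>>> drive_tool(moves=[[[0,0,0],[0,0,0],0.9],[[0,0,0],[0,0,0],0.9],[[0,0,0],[0,0,0],0.9],[[0,0,0],[0,0,0],0.9],[[0,0,0],[0,0,0],0.9],[[0,0,0],[0,0,0],0.9],[[0,0,0],[0,0,0],0.9],[[0,0,0],[0,0,0],0.9]], newtons=30)

```text
time_s: 3.9
tool_pos: [0.5389, -0.2013, 0.0867]
tool_rot: [180.0, 0.0, 107.6]
force: [-0.3, -0.2, 1.1]
grip_width: 0.0207
grasp_force: 30.0
```

>>> drive_tool(moves=[[[0,0,-15],[0,0,0],0.9],[[0,0,-30],[0,0,0],0.9],[[0,0,-35],[0,0,0],0.9],[[0,0,-35],[0,0,0],0.9],[[0,0,-35],[0,0,0],0.9],[[0,0,-30],[0,0,0],0.9],[[10,1,0],[0,0,0],0.9],[[25,2,0],[0,0,0],0.9],[[32,2.7,0],[0,0,0],0.9],[[35,3,0],[0,0,0],0.9],[[35,3,0],[0,0,0],0.9],[[35,3,0],[0,0,0],0.9]])

```text
time_s: 4.9
tool_pos: [0.4997, -0.0312, 0.2658]
tool_rot: [-180.0, -0.0, 107.6]
force: [0.1, -0.4, -0.3]
grip_width: 0.0209
grasp_force: 30.0
```

>>> drive_tool(moves=[[[35,3,0],[0,0,0],0.9],[[35,3,0],[0,0,0],0.9],[[25,2,0],[0,0,0],0.9],[[14,1,0],[0,0,0],0.9],[[0,0,0],[0,0,0],0.9],[[0,0,0],[0,0,0],0.9]])

```text
time_s: 5.4
tool_pos: [0.4758, 0.0741, 0.2661]
tool_rot: [-180.0, 0.1, 107.8]
force: [0.6, -0.4, -1.2]
grip_width: 0.0212
grasp_force: 30.0
```

```bash
python3 - <<'E'
from h import *
o=env.get_obs(); print(o['time_s'],o['tool_pos'],o['tool_rot'],o['qpos'].round(1),o['grip_width'],o['force'])
im,d,c=cap('wrist','w2')
p=np.linalg.inv(c['T'])@[.452,.152,.165,1]; u,v=c['fx']*p[0]/p[2]+c['cx'],c['fy']*p[1]/p[2]+c['cy'];print(u,v)
u,v=int(u),int(v); a,b=max(u-60,0),max(v-60,0); print(a,b)
cv2.imwrite('pics/w2c.png',cv2.resize(im[b:b+120,a:a+120],None,fx=5,fy=5,interpolation=cv2.INTER_CUBIC))
E
```

```text
5.4 [0.47581982 0.07412715 0.26613442] [-1.79968258e+02  5.24048656e-02  1.07755706e+02] [ 35.4  -1.7 -46.  102.9  -1.2  78.3   7.4] 0.021213123584135032 [ 0.5689104  -0.40413306 -1.18528166]
259.8383757811111 87.75733758605902
199 27
```

View pics/w2c.png

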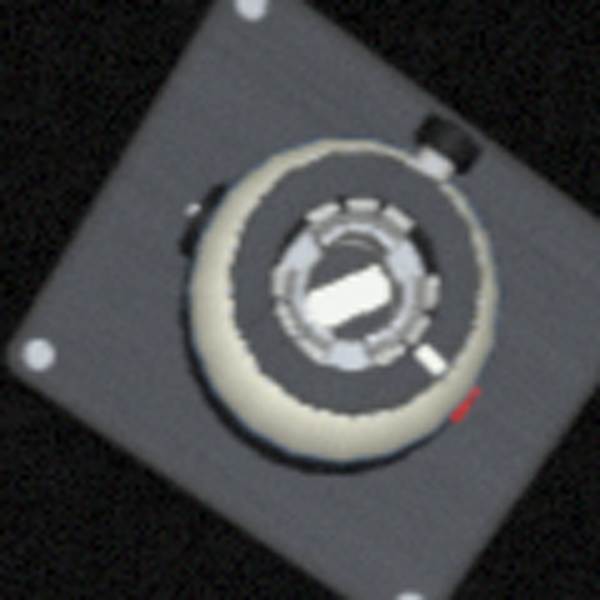

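The crop shows the nut ring centred near (356,285), with x from 273 to 440 and y from 200 to 370. A pale rectangle inside the bore runs from (310,312) to (385,280). Next I'll check its depth and direction.

```bash
python3 - <<'E'
from h import *
f=lambda u,v,z=None: px('w2',199+u/5-.4,27+v/5-.4,z).round(4)
print('nut',f(356,285,.165),[f(*q,.165) for q in ((273,285),(440,285),(356,200),(356,370))])
print('depths',[f(*q) for q in ((350,295),(330,302),(375,285),(348,240),(350,355),(410,262),(290,310))])
for z in (.165,.131):
  a,b=f(318,310,z),f(385,284,z); d=b-a; print(a,b,np.degrees(np.arctan2(d[1],d[0]))%180,np.linalg.norm(d))
c=np.load('pics/w2.npz'); print((c['d'][75:100,255:290]*1000).astype(int)[::2,::2])
E
```

```text
nut [0.4581 0.157  0.165 ] [array([0.4465, 0.1533, 0.165 ]), array([0.4699, 0.1607, 0.165 ]), array([0.4544, 0.1681, 0.165 ]), array([0.4619, 0.1455, 0.165 ])]
depths [array([0.4583, 0.1577, 0.1227]), array([0.4554, 0.1556, 0.1227]), array([0.462 , 0.1606, 0.1219]), array([0.4551, 0.1638, 0.151 ]), array([0.461 , 0.1478, 0.1407]), array([0.4657, 0.1645, 0.1403]), array([0.4499, 0.1508, 0.1626])]
[0.4538 0.152  0.165 ] [0.4621 0.1584 0.165 ] 37.635253755017324 0.010480935072788149
[0.4538 0.1533 0.131 ] [0.4633 0.1607 0.131 ] 37.91671400024748 0.012042009799032735
[[228 242 250 250 235 233 246 250 249 243 232 232 250 245 236 228 227 227]
 [228 251 249 250 251 253 260 259 260 252 245 238 251 250 245 229 228 228]
 [239 251 251 251 258 260 259 260 260 260 258 251 251 250 251 234 227 228]
 [229 230 232 252 260 260 260 260 268 270 268 252 251 250 251 238 228 228]
 [231 231 232 262 262 262 270 269 269 270 269 262 253 232 231 230 230 228]
 [230 231 234 269 269 270 269 269 270 269 269 264 241 232 231 230 230 228]
 [253 232 233 269 270 269 269 269 270 269 270 260 241 234 231 231 230 229]
 [230 233 235 270 270 268 270 270 271 263 263 255 234 234 253 236 230 231]
 [231 231 232 234 270 270 263 262 262 261 262 245 234 232 232 231 230 229]
 [230 233 234 235 233 236 262 263 264 263 235 234 233 232 232 230 231 231]
 [232 231 234 232 234 234 255 255 255 235 234 234 247 232 230 231 231 231]
 [233 231 231 233 232 255 253 256 254 236 233 233 233 231 231 231 231 231]
 [232 232 233 232 232 255 254 255 254 254 233 233 231 231 231 231 232 232]]
```

```bash
python3 - <<'E'
from h import *
c=np.load('pics/w2.npz'); d=c['d']; T=c['T']
v,u=np.mgrid[55:125,225:310]; z=d[55:125,225:310]
P=np.stack([(u-c['cx'])/c['fx']*z,(v-c['cy'])/c['fy']*z,z],-1)@T[:3,:3].T+T[:3,3]
im=cv2.imread('pics/w2.png')[55:125,225:310]
m=(abs(P[...,2]-.164)<.005); q=P[m]; print(m.sum(),np.median(q[:,2])); print('top',cv2.minEnclosingCircle(q[:,:2].astype(np.float32)*1000))
m2=(P[...,2]<.1265)&(P[...,2]>.118)&(np.hypot(P[...,0]-.458,P[...,1]-.157)<.012); s=P[m2][:,:2].astype(np.float32)*1000
print('slot',len(s),s.mean(0),cv2.minAreaRect(s))
m3=m2&(im.min(2)>190); s=P[m3][:,:2].astype(np.float32)*1000; print('bright',len(s),cv2.minAreaRect(s)); w,V=np.linalg.eigh(np.cov(s.T)); print(np.degrees(np.arctan2(V[1,1],V[0,1]))%180,w)
E
```

```text
1633 0.16432519038525836
top ((458.2786560058594, 157.10520935058594), 19.383562088012695)
slot 126 [458.4238  157.48601] ((458.4405517578125, 157.357666015625), (13.965084075927734, 6.4871439933776855), 39.38631820678711)
bright 119 ((458.3572692871094, 157.45913696289062), (13.965084075927734, 6.2245988845825195), 39.38631820678711)
38.91755910257817 [ 3.24669044 15.28238717]
```

The depth picture shows the slot clearly: its centre is (458,157) mm, its size 14 x 6.5 mm, and it runs at about 39° in the world, which matches the given data. The tang is at about 139.6°, so I need a turn of +79.4°. I'll turn beside the drive and look at the nut again, which cancels any wrist camera bias.

>>> drive_tool(moves=[[[10,12,0],[0,0,0],0.9],[[20,25,0],[0,0,0],0.9],[[24,30,0],[0,0,0],0.9],[[16,20,0],[0,0,-0.06],0.9],[[0,0,0],[0,0,-0.12],0.9],[[0,0,0],[0,0,-0.12],0.9],[[0,0,0],[0,0,-0.12],0.9],[[0,0,0],[0,0,-0.12],0.9],[[0,0,0],[0,0,-0.12],0.9],[[0,0,0],[0,0,-0.12],0.9],[[0,0,0],[0,0,-0.12],0.9],[[0,0,0],[0,0,-0.12],0.9]])

```text
time_s: 6.45
tool_pos: [0.5387, 0.1644, 0.2657]
tool_rot: [-180.0, -0.0, 166.2]
force: [-0.4, -0.2, -0.6]
grip_width: 0.0209
grasp_force: 30.0
```

>>> drive_tool(moves=[[[0,0,0],[0,0,-0.12],0.9],[[0,0,0],[0,0,-0.12],0.9],[[0,0,0],[0,0,-0.12],0.9],[[0,0,0],[0,0,-0.006],0.9],[[0,0,0],[0,0,0],0.9],[[0,0,0],[0,0,0],0.9]])

```text
time_s: 6.95
tool_pos: [0.5383, 0.1657, 0.2661]
tool_rot: [-180.0, -0.0, -173.2]
force: [0.5, -0.5, -1.3]
grip_width: 0.0212
grasp_force: 30.0
```

```bash
cat > nut.py <<'E'
from h import *
o=env.get_obs(); print(o['time_s'],o['tool_pos'].round(4),o['tool_rot'].round(2),o['qpos'].round(1),o['grip_width'],o['force'].round(2))
im,d,c=cap('wrist','w3'); T=c['T']
v,u=np.mgrid[0:384,0:512]
P=np.stack([(u-c['cx'])/c['fx']*d,(v-c['cy'])/c['fy']*d,d],-1)@T[:3,:3].T+T[:3,3]
R=np.hypot(P[...,0]-.458,P[...,1]-.157)
q=P[(abs(P[...,2]-.164)<.005)&(R<.026)]; print(len(q),'top',cv2.minEnclosingCircle(q[:,:2].astype(np.float32)*1000))
m=(P[...,2]<.1265)&(P[...,2]>.118)&(R<.011); s=P[m][:,:2].astype(np.float32)*1000
print('slot',len(s),cv2.minAreaRect(s))
E
python3 nut.py
```

```text
6.95 [0.5383 0.1657 0.2661] [-1.8000e+02 -4.0000e-02 -1.7321e+02] [ 34.   16.2 -63.5  92.3  14.6  80.7  65.8] 0.021210017718607064 [ 0.52 -0.46 -1.3 ]
1595 top ((457.3774108886719, 158.78347778320312), 19.36794090270996)
slot 128 ((457.1864318847656, 158.7989044189453), (14.188040733337402, 6.536037445068359), 39.83179473876953)
```

Solving for the camera bias puts the nut axis at (456.8,157.4) mm. The pestle is about 0.5 mm from the TCP. Now I'll move above it and descend.

>>> drive_tool(moves=[[[15,0.4,0],[0,0,-0.01],0.9],[[25,0.4,0],[0,0,0],0.9],[[25,0.4,0],[0,0,0],0.9],[[16.4,0.2,0],[0,0,0],0.9],[[0,0,0],[0,0,0],0.9],[[0,0,10],[0,0,0],0.9],[[0,0,10],[0,0,0],0.9],[[0,0,0],[0,0,0],0.9],[[0,0,0],[0,0,0],0.9]])

```text
time_s: 7.75
tool_pos: [0.4569, 0.1576, 0.2454]
tool_rot: [179.9, -0.1, -172.4]
force: [0.0, -0.1, -0.7]
grip_width: 0.021
grasp_force: 30.0
```

>>> drive_tool(moves=[[[0,0,5],[0,0,0],0.9],[[0,0,5],[0,0,0],0.9],[[0,0,5],[0,0,0],0.9],[[0,0,0],[0,0,0],0.9]])

```text
time_s: 8.08
tool_pos: [0.4564, 0.1575, 0.2303]
tool_rot: [180.0, -0.1, -172.4]
force: [-0.5, -0.4, -0.5]
grip_width: 0.0211
grasp_force: 30.0
```

>>> drive_tool(moves=[[[-0.5,0,4],[0,0,0],0.9],[[0,0,4],[0,0,0],0.9],[[0,0,4],[0,0,0],0.9],[[0,0,4],[0,0,0],0.9],[[0,0,4],[0,0,0],0.9],[[0,0,0],[0,0,0],0.9]])

```text
time_s: 8.58
tool_pos: [0.457, 0.1574, 0.2106]
tool_rot: [180.0, -0.1, -172.4]
force: [0.0, -0.2, -0.3]
grip_width: 0.0207
grasp_force: 30.0
```

>>> drive_tool(moves=[[[0,0,2],[0,0,0],0.9],[[0,0,2],[0,0,0],0.9],[[0,0,2],[0,0,0],0.9],[[0,0,1],[0,0,0],0.9],[[0,0,0],[0,0,0],0.9]])

```text
time_s: 9.0
tool_pos: [0.4574, 0.1576, 0.2043]
tool_rot: [-180.0, -0.0, -172.4]
force: [0.0, -0.1, -0.7]
grip_width: 0.0209
grasp_force: 30.0
```

>>> drive_tool(moves=[[[0,0,2],[0,0,0],0.9],[[0,0,2],[0,0,0],0.9],[[0,0,1],[0,0,0],0.9],[[0,0,1],[0,0,0],0.9],[[0,0,0],[0,0,0],0.9],[[0,0,0],[0,0,0],0.9]])

```text
time_s: 9.5
tool_pos: [0.4575, 0.1577, 0.1985]
tool_rot: [-180.0, -0.0, -172.4]
force: [-0.4, 0.2, -0.7]
grip_width: 0.021
grasp_force: 30.0
```

>>> drive_tool(moves=[[[0,0,0.7],[0,0,0],0.9],[[0,0,0.7],[0,0,0],0.9],[[0,0,0.7],[0,0,0],0.9],[[0,0,0.7],[0,0,0],0.9],[[0,0,0],[0,0,0],0.9],[[0,0,0],[0,0,0],0.9]])

```text
time_s: 10.0
tool_pos: [0.4585, 0.1579, 0.1974]
tool_rot: [-180.0, 0.1, -172.4]
force: [-2.2, -1.3, 10.8]
grip_width: 0.021
grasp_force: 30.0
```

The pestle bottoms at TCP z 0.1974 with 11 N upward. That puts the foot at about 0.123, so it is fully home. Next I'll release it and check that the torque readings and joints suit the nut turn.

>>> drive_tool(moves=[[[0,0,-1.5],[0,0,0],0.9],[[0,0,0],[0,0,0],0.35],[[0,0,0],[0,0,0],0.35],[[0,0,0],[0,0,0],0.35],[[0,0,0],[0,0,0],0.35],[[0,0,0],[0,0,0],0.35],[[0,0,0],[0,0,0],0.35]])

```text
time_s: 10.58
tool_pos: [0.4574, 0.1576, 0.1971]
tool_rot: [-180.0, -0.0, -172.4]
force: [-0.5, -0.3, 0.6]
grip_width: 0.0521
grasp_force: 0.0
```

```bash
python3 -c "
from cell import env
o=env.get_obs();print(o['tool_pos'],o['tool_rot'],o['qpos'].round(1),o['grip_width'],o['force'],o['wrist_torque'])"
```

```text
[0.45741857 0.15762069 0.19709399] [-1.79995885e+02 -1.29965730e-02 -1.72364701e+02] [ 44.4   4.4 -67.9 107.9   4.3  70.5  72.7] 0.05209248010745328 [-0.51946236 -0.30823483  0.6316437 ] [ 0.07679294 -0.11592607 -0.03163175]
```

>>> drive_tool(moves=[[[0.5,0,8],[0,0,0],0.35],[[0,0,9],[0,0,0],0.35],[[0,0,9],[0,0,0],0.35],[[0,0,6],[0,0,0],0.35],[[0,0,3],[0,0,0],0.35],[[0,0,0],[0,0,0],0.35]])

```text
time_s: 11.08
tool_pos: [0.4563, 0.1575, 0.1611]
tool_rot: [180.0, -0.1, -172.3]
force: [0.0, 0.1, -0.3]
grip_width: 0.0566
grasp_force: 0.0
```

>>> drive_tool(moves=[[[0,0,0],[0,0,0],0.9],[[0,0,0],[0,0,0],0.9],[[0,0,0],[0,0,0],0.9],[[0,0,0],[0,0,0],0.9],[[0,0,0],[0,0,0],0.9],[[0,0,0],[0,0,0],0.9]], newtons=50)

```text
time_s: 11.58
tool_pos: [0.4573, 0.158, 0.1626]
tool_rot: [180.0, 0.1, -172.3]
force: [-1.2, 1.6, 0.7]
grip_width: 0.0367
grasp_force: 50.0
```

```bash
python3 -c "
from cell import env
o=env.get_obs();print(o['tool_pos'],o['tool_rot'],o['qpos'].round(1),o['grip_width'],o['force'],o['wrist_torque'])"
```

```text
[0.45726207 0.15795026 0.16257774] [ 1.79992977e+02  5.00422760e-02 -1.72347408e+02] [ 42.3   7.8 -67.5 110.4   7.8  66.7  69.6] 0.036699312141525435 [-1.19408665  1.59612828  0.7448877 ] [ 0.32636857 -0.14912641  0.05007034]
```

>>> drive_tool(moves=[[[0,0,0],[0,0,0.05],0.9],[[0,0,0],[0,0,0.08],0.9],[[0,0,0],[0,0,0.08],0.9],[[0,0,0],[0,0,0.08],0.9],[[0,0,0],[0,0,0.08],0.9],[[0,0,0],[0,0,0.08],0.9],[[0,0,0],[0,0,0.08],0.9],[[0,0,0],[0,0,0.08],0.9],[[0,0,0],[0,0,0.08],0.9],[[0,0,0],[0,0,0.08],0.9],[[0,0,0],[0,0,0.08],0.9],[[0,0,0],[0,0,0.05],0.9]])

```text
time_s: 12.58
tool_pos: [0.4574, 0.1585, 0.1626]
tool_rot: [179.9, 0.0, 135.9]
force: [1.9, 2.6, -0.3]
grip_width: 0.0366
grasp_force: 50.0
```

```bash
python3 -c "
from cell import env
o=env.get_obs();print(o['tool_pos'],o['tool_rot'],o['qpos'].round(1),o['grip_width'],o['force'],o['wrist_torque'])"
```

```text
[0.45743724 0.15846764 0.16258869] [1.79895371e+02 1.24367752e-02 1.35896269e+02] [ 36.9   6.3 -61.4 110.5   6.   66.5  19.2] 0.03659560454024815 [ 1.91385529  2.55728103 -0.30646942] [ 0.52342815 -0.33563146  0.14629285]
```

>>> drive_tool(moves=[[[0,0,0],[0,0,0.08],0.9],[[0,0,0],[0,0,0.08],0.9],[[0,0,0],[0,0,0.08],0.9],[[0,0,0],[0,0,0.08],0.9],[[0,0,0],[0,0,0.08],0.9],[[0,0,0],[0,0,0.08],0.9],[[0,0,0],[0,0,0.08],0.9],[[0,0,0],[0,0,0.08],0.9],[[0,0,0],[0,0,0.08],0.9],[[0,0,0],[0,0,0.08],0.9]])

```text
time_s: 13.42
tool_pos: [0.4579, 0.1587, 0.1626]
tool_rot: [179.9, -0.1, 90.1]
force: [2.3, 3.0, -1.6]
grip_width: 0.0369
grasp_force: 50.0
```

```bash
python3 -c "
from cell import env
o=env.get_obs();print(o['tool_pos'],o['tool_rot'],o['qpos'].round(1),o['grip_width'],o['force'],o['wrist_torque'])"
```

```text
[0.45788867 0.15866966 0.16259558] [ 1.79855252e+02 -1.01997678e-01  9.00532450e+01] [ 33.2   5.6 -57.2 110.6   5.1  66.3 -25.9] 0.03687249690611098 [ 2.34765225  3.03000886 -1.62256495] [ 0.61858287 -0.59395251  0.16594141]
```

>>> drive_tool(moves=[[[0,0,0],[0,0,0.06],0.9],[[0,0,0],[0,0,0.06],0.9],[[0,0,0],[0,0,0.06],0.9],[[0,0,0],[0,0,0.06],0.9],[[0,0,0],[0,0,0.06],0.9],[[0,0,0],[0,0,0.06],0.9]])

```text
time_s: 13.92
tool_pos: [0.4581, 0.1586, 0.1626]
tool_rot: [179.9, -0.2, 69.5]
force: [2.8, 2.2, -2.0]
grip_width: 0.0369
grasp_force: 50.0
```

```bash
cat > o.py <<'E'
from cell import env
o=env.get_obs();print(o['tool_pos'],o['tool_rot'],o['qpos'].round(1),o['grip_width'],o['force'],o['wrist_torque'])
E
python3 o.py
```

```text
[0.45813041 0.15861131 0.16261586] [ 1.79872581e+02 -1.60281892e-01  6.94784778e+01] [ 31.7   5.4 -55.6 110.6   4.8  66.2 -46.2] 0.03694372953634578 [ 2.82044316  2.16042046 -1.97379455] [ 0.55822937 -0.74405154  0.16914162]
```

2.06 rad turned with only drag felt so far, so I'll continue gently.

>>> drive_tool(moves=[[[0,0,0],[0,0,0.05],0.9],[[0,0,0],[0,0,0.05],0.9],[[0,0,0],[0,0,0.05],0.9],[[0,0,0],[0,0,0.05],0.9],[[0,0,0],[0,0,0.05],0.9]])

```text
time_s: 14.33
tool_pos: [0.4583, 0.1585, 0.1626]
tool_rot: [179.9, -0.2, 55.2]
force: [3.0, 2.5, -3.4]
grip_width: 0.037
grasp_force: 50.0
```

```bash
python3 o.py
```

```text
[0.45827234 0.15850748 0.16262221] [179.89955565  -0.19182785  55.18345774] [ 30.7   5.2 -54.6 110.6   4.6  66.2 -60.4] 0.03702857691449006 [ 2.97329655  2.53773019 -3.35436158] [ 0.53377316 -0.74661023  0.16240957]
```

>>> drive_tool(moves=[[[0,0,0],[0,0,0.04],0.9],[[0,0,0],[0,0,0.04],0.9],[[0,0,0],[0,0,0.04],0.9],[[0,0,0],[0,0,0.04],0.9]])

```text
time_s: 14.67
tool_pos: [0.4583, 0.1585, 0.1626]
tool_rot: [179.9, -0.2, 46.0]
force: [4.1, 3.0, -2.0]
grip_width: 0.0367
grasp_force: 50.0
```

```bash
python3 o.py
```

```text
[0.4583462  0.15845405 0.16260837] [179.92713153  -0.20900218  46.04232085] [ 30.1   5.1 -53.9 110.6   4.5  66.2 -69.4] 0.0366932591752472 [ 4.06101264  3.00355508 -2.02683685] [ 0.50948672 -0.83771771  0.15861846]
```

>>> drive_tool(moves=[[[0,0,0],[0,0,0.04],0.9],[[0,0,0],[0,0,0.04],0.9],[[0,0,0],[0,0,0.04],0.9],[[0,0,0],[0,0,0.04],0.9]])

```text
time_s: 15.0
tool_pos: [0.4582, 0.1582, 0.1626]
tool_rot: [179.9, -0.2, 37.1]
force: [3.5, 0.8, -0.7]
grip_width: 0.0369
grasp_force: 50.0
```

```bash
python3 o.py
```

```text
[0.45817475 0.15819939 0.16264119] [ 1.79901820e+02 -1.62666865e-01  3.70503003e+01] [ 29.6   5.  -53.3 110.7   4.5  66.2 -78.4] 0.03689718409450535 [ 3.4720287   0.79751888 -0.65068719] [ 0.40566336 -0.69708534  1.54905978]
```

>>> drive_tool(moves=[[[0,0,0],[0,0,0.04],0.9],[[0,0,0],[0,0,0.04],0.9],[[0,0,0],[0,0,0.04],0.9]])

```text
time_s: 15.25
tool_pos: [0.4564, 0.1571, 0.1626]
tool_rot: [179.9, 0.1, 30.2]
force: [-4.5, -3.4, 6.5]
grip_width: 0.0371
grasp_force: 50.0
```

```bash
python3 o.py
```

```text
[0.45635615 0.15712369 0.16256844] [1.79890399e+02 1.43736326e-01 3.02016630e+01] [ 29.1   4.9 -52.9 110.7   4.4  66.5 -85.2] 0.03705943226563992 [-4.50535894 -3.38947248  6.45289595] [-0.70212095  1.10307989  1.22255634]
```

The firm stop came at about 2.6 rad with 1.5 N m, and the pads then began to slip, so the nut is tight. Now I'll open the gripper and withdraw straight up.

>>> drive_tool(moves=[[[0,0,0],[0,0,0],0.3],[[0,0,0],[0,0,0],0.3],[[0,0,0],[0,0,0],0.3],[[0,0,0],[0,0,0],0.3],[[0,0,0],[0,0,0],0.3],[[0,0,0],[0,0,0],0.3],[[0,0,-10],[0,0,0],0.3],[[0,0,-20],[0,0,0],0.3],[[0,0,-25],[0,0,0],0.3],[[0,0,-25],[0,0,0],0.3],[[0,0,-20],[0,0,0],0.3],[[0,0,0],[0,0,0],0.3]])

```text
time_s: 16.25
tool_pos: [0.4593, 0.1587, 0.2671]
tool_rot: [179.8, -0.4, 30.1]
force: [0.8, 0.4, 0.6]
grip_width: 0.0607
grasp_force: 0.0
```

>>> drive_tool(moves=[[[-25,0,0],[0,0,0],0.3],[[-30,0,0],[0,0,0],0.3],[[-25,0,0],[0,0,0],0.3],[[0,0,0],[0,0,0],0.3],[[0,0,0],[0,0,0],0.3]])

```text
time_s: 16.67
tool_pos: [0.3875, 0.117, 0.2625]
tool_rot: [179.9, -0.0, 30.0]
force: [0.7, 0.2, -0.0]
grip_width: 0.0608
grasp_force: 0.0
```

```bash
python3 - <<'E'
from h import *
o=env.get_obs(); print(o['time_s'],o['tool_pos'],o['tool_rot'],o['force'])
im,d,c=cap('wrist','w4'); T=c['T']
v,u=np.mgrid[0:384,0:512]
P=np.stack([(u-c['cx'])/c['fx']*d,(v-c['cy'])/c['fy']*d,d],-1)@T[:3,:3].T+T[:3,3]
m=(np.hypot(P[...,0]-.457,P[...,1]-.1575)<.02)&(P[...,2]>.19)&(P[...,2]<.22); q=P[m]
print(m.sum(),q.mean(0),np.percentile(q[:,2],95))
cv2.imwrite('pics/w4c.png',im)
E
```

```text
16.6667 [0.38750828 0.11701203 0.262528  ] [ 1.79856244e+02 -4.10181852e-02  2.99844708e+01] [ 0.74352801  0.16773779 -0.00473051]
950 [0.45779933 0.15884285 0.20119349] 0.20376479923249272
```

View pics/w4c.png

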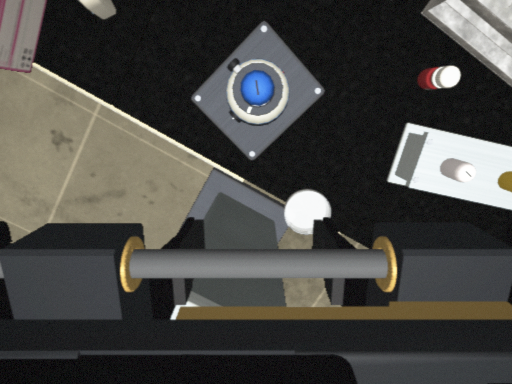

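The blue head stands at (257,88) on the drive, with its top at 0.203 m as expected when home. It is upright, and the nearby objects are undisturbed. I'm handing the job in.

```bash
python3 -c "
from cell import env
print(env.sign_off())"
```

```text
the job is handed in; nothing more can be done
None
```

The blue pestle is home in the spindle slot, the collet nut is turned to its firm stop, and the job was handed in at about 17 s of the 72 s allowed. I could not measure the individual jaw forces, and sign-off returned no verdict.

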